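# Mark the softest palm rest

### The arm

A 6-joint arm with a two-finger parallel gripper is mounted at the origin on the work surface. World frame = base frame: x ahead of the robot, y to its left, z up, the work surface at z = 0. Lengths are in mm, angles in degrees, forces in N, time in s.
With the tool pointing down it reaches from about 300 to 850 mm from the base axis. Payload 4.2 kg.
Tool frame: the origin (TCP) lies at the centre of the arm's flange, where the gripper is bolted on; the fingertips stand 191 mm ahead of it and the grasp point (between the pads) lies 172 mm ahead of it; z points along the fingers, x is the direction in which the jaws open and shut, and the axes are right-handed (so a half turn about z gives the same grasp; the last joint's range is limited). The gripper opens to 91 mm and grips with 3 to 60 N. Pads are 32 mm wide; open, the fingers measure 118 mm over their backs; the gripper's body (76 mm by 178 mm) begins 60 mm behind the grasp point.
Start: joints at [-64.572, 18.312, 89.639, -0, 72.044, -1.146], TCP at [257.224, -514.255, 404.776] pointing down, gripper open.
Joint ranges: [-177.97, 177.97], [-48.28, 115.42], [12.27, 149.76], [-77.06, 257.06], [2.81, 150.46], [-146.56, 146.56]. Speed limits (degrees/s): [147.25, 147.25, 180, 180, 180, 180].

### API

Orientations are given as [roll, pitch, yaw] about the fixed x, y, z axes, in that order (R = Rz(yaw) Ry(pitch) Rx(roll)).
In Python, from workcell import telemetry, imaging, env gives the robot as it stands. The module is installed in compiled form; this text tells all that it offers.
- The arm moves only by the tool jog_arm, never from a script. Its argument "series" is a list of rows, each a list of 3 entries, a list of its own where there are three numbers: the shift along the world's x, y, z in mm, then the turn, a rotation vector about the world's x, y, z in rad, then the opening, from 0 (shut) to 1 (fully open). In form: [[[x, y, z], [ax, ay, az], jaw], ...]. A call has exactly 5 rows; each row is the pose to reach, as a shift and turn from the pose measured when the call began; what a row does not reach only later rows make up. A row lasts 1/12 s, in which the tool goes at most 41.7 mm and 7.16 degrees, less where a joint would pass 70% of its speed; a pose out of reach is approached as far as the arm can. A call with a gripper value outside its range is refused whole. The fingers move at their own pace and stop on an object; "squeeze" is the grip in N (left out, the last holds). Time passes only in rows, so rows that repeat a pose let the fingers close, or fill a call up. It gives the time, the measured TCP pose, the force and the opening at its end, in the units of the state.
- telemetry.state(): the state, without advancing time (a new reading comes with each control period).
- imaging.grab_frame(name): name is "scene" or "top" or "wrist"; returns a dict with "pixels" (384x512x3 uint8, red, green, blue), "fov_y" (degrees; the focal length in pixels is half the picture's height over the tangent of half this angle, whatever the lens; pixels are square), "cx", "cy" (the principal point, pixels), "R" (3x3) and "t" (3): a world point X has camera coordinates R X + t; the wrist camera has in their place "T_tool_cam" (4x4, takes a point from camera to tool coordinates, whose origin is the TCP and whose axes are the tool frame's). Camera axes: x right, y down, z forward; pixel columns grow to the right and rows downward; lengths in mm; the calibration is good to about 2 mm. The wrist camera is an equidistant fisheye: a pixel r from the principal point sees the ray r / f radians off the axis. A picture is of the moment at which its call begins: read the wrist's pose just before it. There is no depth.
- env.job_done(): hands the job in, once; it reports no verdict.
The state is a dict: "time_s": time; "qpos": joint angles; "qvel": joint speeds; "effort": joint torques, N m; "ee_pos": TCP position; "ee_rot": TCP orientation; "force": force on the tool from outside, world axes, zero at the start; "torque": the same for the moment, N m; "gripper_width": finger opening in mm.
Only numpy, scipy, OpenCV 4.12 (cv2) and the standard library are available. Lean on these libraries where they do the work, as an engineer would, in place of code of your own. Each camera call takes 0.05 s, during which the arm holds its last target.

### The job

Three sprung palm rests stand in a row on the embroidery table, on trial for a stitcher: going from the robot's left to its right, press each grey pad down with the fingertips and let it spring back, to find the softest. Then push the softest rest's metal tag fully down, leaving the other two tags up. Only press with the fingers: pick nothing up, and do not move the mug, spools and other loose things.

Things in the scene. Friction and masses are not known exactly. Their poses are not given: they have to be found in the camera images.
- rest_left: The left one (+y is left) of three palm rests, fixed to the table, alike but for hidden springs: which is softest changes from run to run. Wooden base 170 (x) x 100 (y) x 30 mm high; origin: centre of its underside. Its x runs from pad (x = -25 mm, y = 0) to tag (x = +60 mm, y = 0), away from the robot within 0.25 rad; z up.
- rest_middle: The middle one (+y is left) of three palm rests, fixed to the table, alike but for hidden springs: which is softest changes from run to run. Wooden base 170 (x) x 100 (y) x 30 mm high; origin: centre of its underside. Its x runs from pad (x = -25 mm, y = 0) to tag (x = +60 mm, y = 0), away from the robot within 0.25 rad; z up.
- rest_right: The right one (+y is left) of three palm rests, fixed to the table, alike but for hidden springs: which is softest changes from run to run. Wooden base 170 (x) x 100 (y) x 30 mm high; origin: centre of its underside. Its x runs from pad (x = -25 mm, y = 0) to tag (x = +60 mm, y = 0), away from the robot within 0.25 rad; z up.
- pad_left_top (a point): Centre of the top face of the left rest's sprung pad: a grey padded block 84 (x) x 64 (y) x 22 mm on a visible steel coil, flat on top, its top 72 mm above the table when free. It moves straight down under a push and springs back. Axes as those of the rest.
- pad_left (a joint): How far this pad is pressed down, in m: 0 free, 0.018 at the stop. Upward force of a pad at 8 mm of travel: about 3 N on the softest, 6 N on the next, 10 N on the firmest (spring rates about 200, 550 and 1000 N/m, with 1 to 2 N needed to start it moving).
- tag_left_top (a point): Centre of the flat top of the left rest's tag: a bare aluminium T-shaped tab, its head 16 (x) x 42 (y) x 6 mm, on a stem that slides straight down through a low wooden collar (40 mm high above the table). Top about 66 mm above the table when up, 46 mm when fully down, head on the collar.
- tag_left (a joint): How far this tag is pushed down, in m: 0 fully up, 0.020 fully down (it starts at 0 to 0.003). It has no spring: it takes about 3 N to slide and stays where it is left.
- pad_middle_top (a point): Centre of the top face of the middle rest's sprung pad: a grey padded block 84 (x) x 64 (y) x 22 mm on a visible steel coil, flat on top, its top 72 mm above the table when free. It moves straight down under a push and springs back. Axes as those of the rest.
- pad_middle (a joint): How far this pad is pressed down, in m: 0 free, 0.018 at the stop. Upward force of a pad at 8 mm of travel: about 3 N on the softest, 6 N on the next, 10 N on the firmest (spring rates about 200, 550 and 1000 N/m, with 1 to 2 N needed to start it moving).
- tag_middle_top (a point): Centre of the flat top of the middle rest's tag: a bare aluminium T-shaped tab, its head 16 (x) x 42 (y) x 6 mm, on a stem that slides straight down through a low wooden collar (40 mm high above the table). Top about 66 mm above the table when up, 46 mm when fully down, head on the collar.
- tag_middle (a joint): How far this tag is pushed down, in m: 0 fully up, 0.020 fully down (it starts at 0 to 0.003). It has no spring: it takes about 3 N to slide and stays where it is left.
- pad_right_top (a point): Centre of the top face of the right rest's sprung pad: a grey padded block 84 (x) x 64 (y) x 22 mm on a visible steel coil, flat on top, its top 72 mm above the table when free. It moves straight down under a push and springs back. Axes as those of the rest.
- pad_right (a joint): How far this pad is pressed down, in m: 0 free, 0.018 at the stop. Upward force of a pad at 8 mm of travel: about 3 N on the softest, 6 N on the next, 10 N on the firmest (spring rates about 200, 550 and 1000 N/m, with 1 to 2 N needed to start it moving).
- tag_right_top (a point): Centre of the flat top of the right rest's tag: a bare aluminium T-shaped tab, its head 16 (x) x 42 (y) x 6 mm, on a stem that slides straight down through a low wooden collar (40 mm high above the table). Top about 66 mm above the table when up, 46 mm when fully down, head on the collar.
- tag_right (a joint): How far this tag is pushed down, in m: 0 fully up, 0.020 fully down (it starts at 0 to 0.003). It has no spring: it takes about 3 N to slide and stays where it is left.
- spool_tall: Loose wooden thread spool, 28 mm across, 55 high, standing just to the left of the middle rest; a bystander, to be left alone. Origin: centre of its underside.
- spool_wide: Loose wooden thread spool, 34 mm across, 38 high, standing just to the right of the middle rest; a bystander, to be left alone. Origin: centre of its underside.
- mug: Loose terracotta mug, 76 mm across, 90 high; a bystander, to be left alone. Origin: centre of its underside.
- tumbler: Loose drinking glass, 68 mm across, 95 high; a bystander, to be left alone. Origin: centre of its underside.
- bead_jar: Loose bead jar with metal cap, 44 mm across, 55 high; a bystander, to be left alone. Origin: centre of its underside.
- bead_tray: Loose grey bead tray, 120 x 90 x 25 mm; a bystander, to be left alone. Origin: centre of its underside.
There are look-alikes about, which are no part of the job. What is shaped like the rest_left but purple is not meant. Leave any black look-alike of the rest_middle alone.

How it is judged (in metres and radians):
On the way, in this order (a step that is already met when the one before it is completed fails the run):
1. the left pad is pressed down, at least 2.5 mm (value of joint pad_left above 0.0025 m), for 0.1 s.
2. the middle pad is pressed down, at least 2.5 mm (value of joint pad_middle above 0.0025 m), for 0.1 s.
3. the right pad is pressed down, at least 2.5 mm (value of joint pad_right above 0.0025 m), for 0.1 s.
4. a tag is pushed down, at least 16 of its 20 mm (value of joint any of tag_left, tag_middle, tag_right above 0.016 m), for 0.1 s.
At the end, for the whole second after the job is handed in: The softest rest's tag is down at least 16 of its 20 mm, the other two tags less than 7 mm, and all pads are back within 2 mm. (The rules know the softest by its inner contact force, under 0.4 N untouched; in the firmer two a helper spring bears on the pad with over 1 N.) (((contact force between rest_left and anything else below 0.4 N and value of joint tag_left above 0.016 m and value of joint each of tag_middle, tag_right below 0.007 m) or (contact force between rest_middle and anything else below 0.4 N and value of joint tag_middle above 0.016 m and value of joint each of tag_left, tag_right below 0.007 m) or (contact force between rest_right and anything else below 0.4 N and value of joint tag_right above 0.016 m and value of joint each of tag_left, tag_middle below 0.007 m)) and value of joint each of pad_left, pad_middle, pad_right below 0.002 m).
It fails at once if a loose bystander is lifted, carried or shifted by more than 15 mm (distance of any of spool_tall, spool_wide, mug, tumbler, bead_jar, bead_tray from where it was at the start of the episode above 0.015 m).
It also fails if it takes over 51 s, if anything falls off the work surface, if the arm or the gripper's body presses on something with over 40 N, if the wrist force passes 120 N, or if a joint passes its speed limit or range.

## Working session

There is one attempt and no reset: what is moved stays moved. The work goes in short steps, Python scripts to look and compute and a tool call to move; the robot and the scene stay as the last step left them, time stands still between calls to the robot, and variables do not carry over. Pictures are saved under pics/ and viewed, and the job is handed in when it is done.

Besides the shell and the picture viewer there is one more tool, called after "Request:" as name(argument=value, ...) on one line, values as JSON. jog_arm: Moves the arm, as the interface text tells. Its arguments: {"type":"object","properties":{"series":{"type":"array"},"squeeze":{"type":"number"}},"required":["series"]}

```bash
mkdir -p pics; python3 - <<'E'
from workcell import telemetry, imaging
import cv2,json,pickle
print(telemetry.state())
for n in ["scene","top","wrist"]:
    f=imaging.grab_frame(n)
    pickle.dump(f,open(f'{n}0.pkl','wb'))
    cv2.imwrite(f'pics/{n}0.png',f['pixels'][:,:,::-1])
    print(n,{k:v for k,v in f.items() if k!='pixels'})
print(telemetry.state()['time_s'])
E
```

```text
{'time_s': 0.0, 'qpos': array([-6.45724071e+01,  1.83525004e+01,  8.97051263e+01,  2.55828611e-04,
        7.20427910e+01, -1.14584747e+00]), 'qvel': array([ 0.0203524 ,  0.00196221, -0.02398176, -0.04218341,  0.01009368,
       -0.12682653]), 'effort': array([ 1.33664464e-03, -4.12467957e+01, -2.31970650e+01,  7.28895748e-02,
        4.56318946e-02, -1.26720270e-04]), 'ee_pos': array([ 257.15887191, -514.11803617,  403.92003331]), 'ee_rot': array([-1.79997749e+02,  1.00392797e-01, -6.34266368e+01]), 'force': array([ 0.61353725, -0.5279954 , -0.57551405]), 'torque': array([-0.01722601, -0.01455467,  0.00581299]), 'gripper_width': 91.09355347663234}
scene {'fov_y': 56.39208667237419, 'cx': 253.14634537904683, 'cy': 190.06629646385753, 'R': array([[ 0.51432605,  0.85758921,  0.00307664],
       [ 0.73692418, -0.44011839, -0.51306779],
       [-0.43864731,  0.26615138, -0.85834258]]), 't': array([-252.31373778, -328.26589806, 1311.65592747])}
top {'fov_y': 42.08078678131824, 'cx': 256.3058820356389, 'cy': 183.6399713943467, 'R': array([[ 0.00920385, -0.99995386, -0.00275154],
       [-0.99733629, -0.00898058, -0.07238566],
       [ 0.07235761,  0.00341044, -0.99737292]]), 't': array([  16.33057996,  459.55113267, 1562.82991139])}
wrist {'fov_y': 65.70646984690485, 'cx': 256.8046897731406, 'cy': 192.27544858371624, 'T_tool_cam': array([[ 9.99999686e-01,  6.60675822e-04,  4.37032595e-04,
         3.37232306e-01],
       [-7.55106559e-04,  9.61765985e-01,  2.73871539e-01,
        -7.78321892e+01],
       [-2.39382780e-04, -2.73871783e-01,  9.61766182e-01,
         2.11300021e+01],
       [ 0.00000000e+00,  0.00000000e+00,  0.00000000e+00,
         1.00000000e+00]])}
0.15
```

View pics/top0.png

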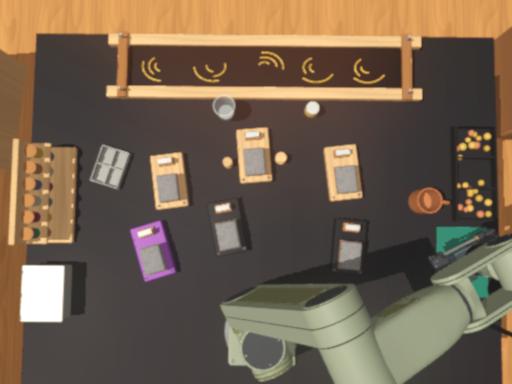

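View pics/scene0.png

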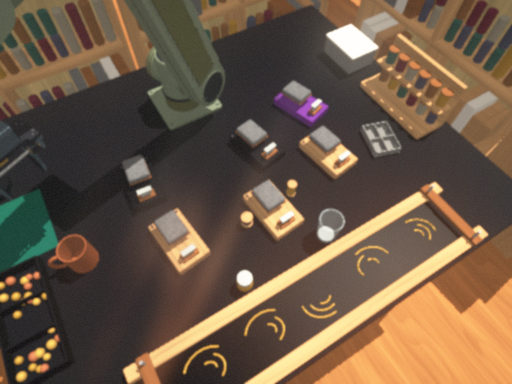

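View pics/wrist0.png

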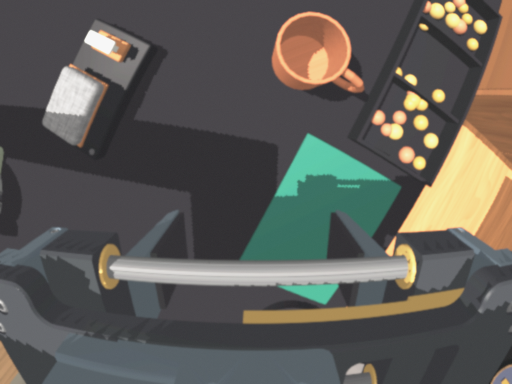

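The top view shows three light-wood rests at about (169,180), (254,155) and (343,172). The purple rest at (153,250) and the black ones at (227,227) and (349,245) are look-alikes, ruled out by colour. Next I'll measure in both views and confirm with one crop.

```bash
cat > h.py <<'E'
import numpy as np,cv2,pickle
def ray(f,u,v):
    F=f['pixels'].shape[0]/2/np.tan(np.radians(f['fov_y']/2))
    d=np.array([(u-f['cx'])/F,(v-f['cy'])/F,1.]); R=f['R']
    return -R.T@f['t'], R.T@d
def onplane(f,u,v,z):
    c,d=ray(f,u,v); return c+d*(z-c[2])/d[2]
def proj(f,X):
    F=f['pixels'].shape[0]/2/np.tan(np.radians(f['fov_y']/2))
    p=f['R']@np.asarray(X)+f['t']; return np.array([F*p[0]/p[2]+f['cx'],F*p[1]/p[2]+f['cy']])
def tri(f1,a,f2,b):
    c1,d1=ray(f1,*a);c2,d2=ray(f2,*b)
    A=np.stack([d1,-d2],1);s=np.linalg.lstsq(A,c2-c1,rcond=None)[0]
    p,q=c1+s[0]*d1,c2+s[1]*d2
    return (p+q)/2,np.linalg.norm(p-q)
E
python3 - <<'E'
from h import *
T=pickle.load(open('top0.pkl','rb'));S=pickle.load(open('scene0.pkl','rb'))
for n,f,(x0,y0,x1,y1) in [('top',T,(120,90,390,290)),('scene',S,(110,70,370,290))]:
    c=f['pixels'][y0:y1,x0:x1,::-1]
    cv2.imwrite(f'pics/{n}_crop.png',cv2.resize(c,None,fx=2.9,fy=2.9,interpolation=cv2.INTER_CUBIC))
    hsv=cv2.cvtColor(f['pixels'],cv2.COLOR_RGB2HSV)
    m=((hsv[...,1]<45)&(hsv[...,2]>60)&(hsv[...,2]<170)).astype(np.uint8)
    k,l,st,ce=cv2.connectedComponentsWithStats(cv2.morphologyEx(m,cv2.MORPH_OPEN,np.ones((3,3),np.uint8)))
    print(n,'grey');[print(ce[i].round(1),st[i]) for i in range(1,k) if 100<st[i][4]<2000]
    m=((hsv[...,0]>8)&(hsv[...,0]<28)&(hsv[...,1]>70)&(hsv[...,2]>110)).astype(np.uint8)
    k,l,st,ce=cv2.connectedComponentsWithStats(m)
    print(n,'wood')
    for i in range(1,k):
        if 100<st[i][4]<2500:
            r=cv2.minAreaRect(np.argwhere(l==i)[:,::-1].astype(np.float32)); print(ce[i].round(1),st[i][4],np.round(r[0],1),np.round(r[1],1),round(r[2],1))
E
```

```text
top grey
[222.  104.1] [212  99  24  14 187]
[260.5 162.5] [254 149  11  25 144]
[349.  179.2] [337 166  20  26 267]
[172.4 188.1] [165 175  14  26 229]
[452.2 254. ] [429 238  47  30 516]
[350.6 255.5] [339 241  24  30 572]
[154.  259.1] [142 245  23  30 394]
[379.4 295.8] [ 356  281   52   37 1143]
[464.8 302.6] [453 286  20  35 181]
[391.4 335.7] [382 329  18  14 126]
[423.9 374.1] [404 359  34  25 404]
top wood
[275.1  57.6] 118 [274.3  57.6] [29.2  8.9] 37.3
[148.2  73.1] 113 [148.8  72.9] [27.   8.7] 48.2
[204.1  76.8] 120 [204.4  76.5] [30.   8.6] 28.4
[317.7  79.4] 125 [317.8  79. ] [ 8.3 31.4] 82.1
[368.7  79.8] 117 [368.8  79.4] [ 7.9 31.3] 84.3
[252.9 153.6] 1237 [253.4 154.9] [55.6 33.9] 85.4
[470.4 141.4] 296 [469. 140.] [20. 24.] 90.0
[340.5 170.6] 1259 [342.4 172.1] [55.7 34.4] 83.1
[280.3 157.6] 149 [280.2 157.6] [12.5 13.4] 26.6
[169.1 179. ] 1263 [168.4 180.5] [55.8 34.2] 83.3
[227.  161.9] 112 [227. 162.] [12. 10.] 90.0
[426.4 200.6] 766 [427.  200.2] [28.6 36.7] 58.4
[474.4 194.3] 131 [474. 195.] [12. 16.] 90.0
[466.2 206.1] 138 [465.8 206.8] [12.4 15.7] 60.9
[507
[... 1110 characters left out ...]
.3] [49.9 32.9] 4.1
[366.3 255.5] 309 [367.8 255.8] [24.6 37.6] 47.4
[211.2 265.9] 123 [210.8 266.4] [ 8.4 30.3] 24.0
[ 28.5 279.5] 187 [ 29.8 278.3] [14.1 20.5] 45.0
[  7.3 281.9] 110 [  6.5 281.9] [ 8.4 17.8] 65.6
[322.4 307.3] 137 [322.2 307.3] [ 9.6 26.2] 87.3
[318.7 313.4] 191 [318.5 312.7] [36.7 11.6] 6.9
[256.9 317.9] 176 [257.2 318.7] [10.9 41.1] 50.4
[281.  326.9] 116 [280.9 327.2] [25.   9.1] 76.6
[ 52.1 342.5] 126 [ 52.5 342. ] [ 9.2 16.3] 45.0
[197.8 355. ] 179 [198.1 355.9] [10.6 44.8] 51.8
[ 38.9 354.6] 217 [ 38.9 353.8] [13.6 22.1] 85.6
[221.7 362.2] 112 [221.3 362.5] [25.1  9.5] 67.2
[  1.9 372.5] 120 [  3.  368.5] [29.  6.] 90.0
[ 37.9 367.3] 152 [ 38.  367.5] [ 9. 20.] 90.0
```

View pics/top_crop.png

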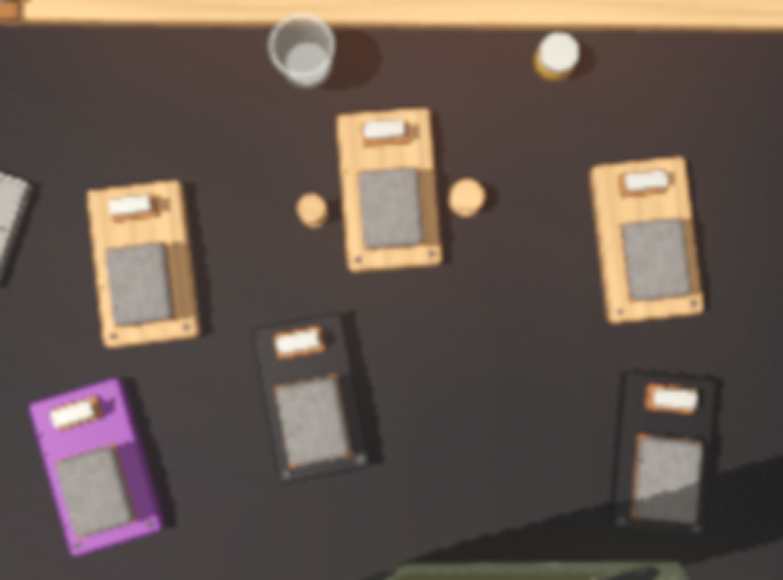

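View pics/scene_crop.png

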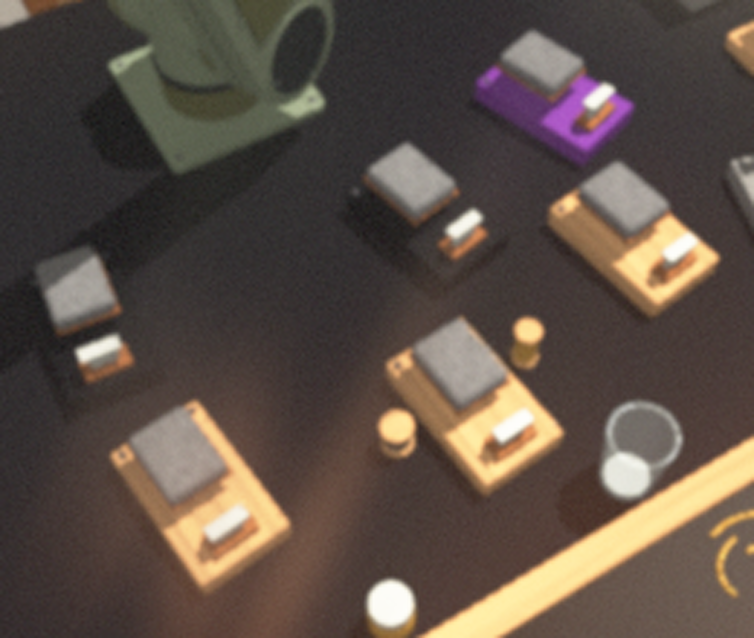

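```bash
python3 - <<'E'
from h import *
T=pickle.load(open('top0.pkl','rb'));S=pickle.load(open('scene0.pkl','rb'))
# whole-base minAreaRect centre from top -> base plane z=30, axis
hsv=cv2.cvtColor(T['pixels'],cv2.COLOR_RGB2HSV)
m=((hsv[...,0]>8)&(hsv[...,0]<28)&(hsv[...,1]>70)&(hsv[...,2]>110)).astype(np.uint8)
k,l,st,ce=cv2.connectedComponentsWithStats(m)
for i in range(1,k):
    if 1200<st[i][4]<1300:
        P=np.array([onplane(T,u,v,30)[:2] for v,u in np.argwhere(l==i)])
        r=cv2.minAreaRect(P.astype(np.float32)); print(np.round(r[0],1),np.round(r[1],1),round(r[2],1))
        b=cv2.boxPoints(r); 
        ang=r[2] if r[1][0]>r[1][1] else r[2]-90
        c=np.array(r[0]); a=np.radians(ang); ex=np.array([np.cos(a),np.sin(a)])
        for nm,o,z in [('pad',-25,72),('tag',60,66)]:
            X=[*(c+o*ex),z]; print(nm,np.round(X,1),'top px',proj(T,X).round(1),'scene px',proj(S,X).round(1))
        print('ang',ang)
E
```

```text
[549.4  30.4] [176.3 106.8] 5.2
pad [524.5  28.2  72. ] top px [253.9 161.1] scene px [267.7 193.2]
tag [609.2  35.9  66. ] top px [251.7 134.1] scene px [286.2 215.6]
ang 5.17545223236084
[ 497.4 -249.4] [175.  107.8] 6.9
pad [ 472.6 -252.4   72. ] top px [345.7 178.8] scene px [170.4 224.6]
tag [ 557.  -242.2   66. ] top px [341.9 151.6] scene px [187.5 248.7]
ang 6.890918731689453
[466.1 296.6] [175.6 107.1] 7.8
pad [441.4 293.3  72. ] top px [166.9 187.4] scene px [324.6 136.7]
tag [525.6 304.8  66. ] top px [164.1 160.2] scene px [343.7 154.8]
ang 7.7982964515686035
```

The crops confirm it: the three natural-wood rests sit in the row with the spools either side of the middle one. The purple rest and the two black ones are decoys. Now a two-view height check.

```bash
python3 - <<'E'
from h import *
T=pickle.load(open('top0.pkl','rb'));S=pickle.load(open('scene0.pkl','rb'))
c=lambda p,o:(p[0]/2.9+o[0]-.3,p[1]/2.9+o[1]-.3)
for n,a,b in [('padL',(139,283),(623,199)),('tagL',(129,204),(680,249)),('padM',(391,207),(460,363)),('tagM',(385,129),(513,427)),('padR',(656,258),(178,453)),('tagR',(646,180),(227,524))]:
    X,e=tri(T,c(a,(120,90)),S,c(b,(110,70))); print(n,X.round(1),round(e,1))
E
```

```text
padL [442.5 292.6  65.5] 1.2
tagL [526.9 305.7  62.7] 1.3
padM [526.2  27.7  65. ] 2.9
tagM [610.6  35.   60.6] 3.1
padR [ 473.8 -253.1   66.6] 2.1
tagR [ 558.  -244.1   58.2] 2.4
```

Request:
jog_arm(series=[[[20, 35, 0], [0, 0, -0.1], 0], [[40, 70, 0], [0, 0, -0.2], 0], [[60, 110, 0], [0, 0, -0.34], 0], [[75, 147, 0], [0, 0, -0.34], 0], [[90, 185, 0], [0, 0, -0.34], 0]])

```text
time_s: 0.57
ee_pos: [346.5, -330.2, 403.8]
ee_rot: [180.0, 0.1, -83.0]
force: [0.9, 0.0, 1.1]
gripper_width: 60.6
```

Two-view heights (pads about 66, tags about 60) agree roughly with the text. Touch will settle the exact heights.

Request:
jog_arm(series=[[[10, 40, 0], [0, 0, 0], 0], [[20, 80, 0], [0, 0, 0], 0], [[30, 120, 0], [0, 0, 0], 0], [[40, 160, 0], [0, 0, 0], 0], [[50, 200, 0], [0, 0, 0], 0]])

```text
time_s: 0.98
ee_pos: [396.3, -128.2, 403.8]
ee_rot: [-180.0, 0.1, -83.0]
force: [0.7, -0.2, -0.2]
gripper_width: 27.2
```

Request:
jog_arm(series=[[[5, 41, 0], [0, 0, 0], 0], [[10, 82, 0], [0, 0, 0], 0], [[15, 123, 0], [0, 0, 0], 0], [[20, 164, 0], [0, 0, 0], 0], [[25, 205, 0], [0, 0, 0], 0]])

```text
time_s: 1.4
ee_pos: [420.8, 78.7, 403.8]
ee_rot: [-180.0, 0.1, -83.0]
force: [0.9, 0.4, -0.2]
gripper_width: 0.6
```

Request:
jog_arm(series=[[[5, 41, 0], [0, 0, 0], 0], [[10, 82, 0], [0, 0, 0], 0], [[15, 123, 0], [0, 0, 0], 0], [[20, 164, 0], [0, 0, 0], 0], [[20, 205, 0], [0, 0, 0], 0]])

```text
time_s: 1.82
ee_pos: [440.8, 286.0, 403.6]
ee_rot: [-180.0, 0.1, -83.0]
force: [0.5, -0.1, 0.4]
gripper_width: 0.4
```

Request:
jog_arm(series=[[[1, 7, -35], [0, 0, 0], 0], [[1, 7, -70], [0, 0, 0], 0], [[1, 7, -100], [0, 0, 0], 0], [[1, 7, -120], [0, 0, 0], 0], [[1, 7, -122], [0, 0, 0], 0]])

```text
time_s: 2.23
ee_pos: [440.4, 292.3, 277.3]
ee_rot: [179.5, -0.2, -83.0]
force: [0.6, 0.1, -0.4]
gripper_width: 0.7
```

```bash
python3 - <<'E'
from workcell import telemetry, imaging
import cv2
s=telemetry.state();print(s['ee_pos'],s['force'])
for n in ['wrist','scene']:
    f=imaging.grab_frame(n); cv2.imwrite(f'pics/{n}1.png',f['pixels'][:,:,::-1])
E
```

```text
[440.37476982 292.33874238 277.3211881 ] [ 0.61995321  0.14596817 -0.42751457]
```

View pics/wrist1.png

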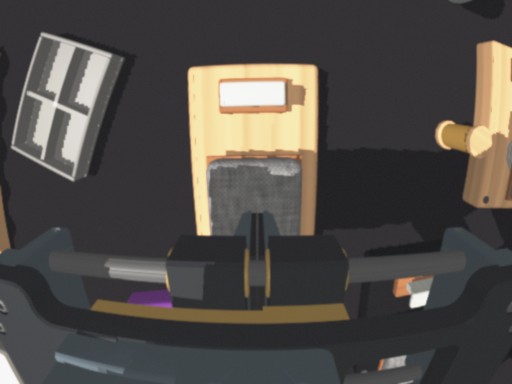

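View pics/scene1.png

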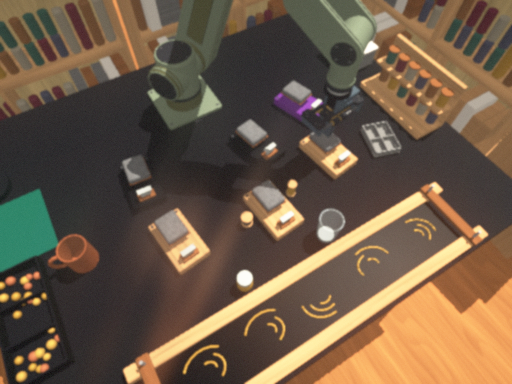

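Fingertips (257,215) sit over the left pad (x 208–300). Now I press in stages.

Request:
jog_arm(series=[[[1, 0, -6], [0, 0, 0], 0], [[1, 0, -12], [0, 0, 0], 0], [[1, 0, -16], [0, 0, 0], 0], [[1, 0, -18], [0, 0, 0], 0], [[1, 0, -18], [0, 0, 0], 0]])

```text
time_s: 2.75
ee_pos: [442.9, 292.9, 263.2]
ee_rot: [180.0, 0.0, -83.0]
force: [-0.1, -0.7, 0.2]
gripper_width: 0.4
```

Request:
jog_arm(series=[[[0, 0, -2], [0, 0, 0], 0], [[0, 0, -4], [0, 0, 0], 0], [[0, 0, -4], [0, 0, 0], 0], [[0, 0, -4], [0, 0, 0], 0], [[0, 0, -4], [0, 0, 0], 0]])

```text
time_s: 3.17
ee_pos: [443.0, 293.0, 259.9]
ee_rot: [-180.0, 0.1, -83.0]
force: [-1.3, -1.0, 4.9]
gripper_width: 0.3
```

Request:
jog_arm(series=[[[0, 0, -2], [0, 0, 0], 0], [[0, 0, -4], [0, 0, 0], 0], [[0, 0, -4], [0, 0, 0], 0], [[0, 0, -4], [0, 0, 0], 0], [[0, 0, -4], [0, 0, 0], 0]])

```text
time_s: 3.58
ee_pos: [442.9, 292.9, 256.8]
ee_rot: [-180.0, 0.1, -83.0]
force: [-2.8, -0.6, 8.4]
gripper_width: 0.4
```

```bash
python3 - <<'E'
from workcell import telemetry, imaging
import cv2,numpy as np
F=[]
for i in range(6):
    s=telemetry.state();F.append(s['force']);z=s['ee_pos']
    imaging.grab_frame('wrist')
print(z,np.round(F,1)[:,2],s['time_s'])
E
```

```text
[442.90371343 292.92520832 256.88358108] [8.4 8.2 7.7 7.9 8.  7.8] 3.8333
```

Left pad: about 8 N at about 6 mm travel, slope about 1 N/mm, so likely the firmest. Releasing it and going to the middle rest.

Request:
jog_arm(series=[[[0, 0, 25], [0, 0, 0], 0], [[0, 0, 55], [0, 0, 0], 0], [[0, -30, 75], [0, 0, 0], 0], [[10, -65, 75], [0, 0, 0], 0], [[20, -105, 75], [0, 0, 0], 0]])

```text
time_s: 4.3
ee_pos: [463.1, 187.9, 333.4]
ee_rot: [-179.7, 0.1, -82.8]
force: [1.2, -0.1, 0.1]
gripper_width: 0.9
```

Request:
jog_arm(series=[[[14, -36, 0], [0, 0, 0], 0], [[28, -72, 0], [0, 0, 0], 0], [[42, -108, 0], [0, 0, 0], 0], [[56, -144, 0], [0, 0, 0], 0], [[63, -160, 0], [0, 0, 0], 0]])

```text
time_s: 4.72
ee_pos: [527.2, 24.3, 333.4]
ee_rot: [-179.6, 0.1, -83.0]
force: [0.2, 0.6, -0.0]
gripper_width: 0.5
```

Request:
jog_arm(series=[[[-2, 4, -25], [0, 0, 0], 0], [[-2, 4, -45], [0, 0, 0], 0], [[-2, 4, -58], [0, 0, 0], 0], [[-2, 4, -62], [0, 0, 0], 0], [[-2, 4, -62], [0, 0, 0], 0]])

```text
time_s: 5.13
ee_pos: [524.9, 28.2, 270.3]
ee_rot: [-179.8, 0.1, -83.0]
force: [0.1, 0.4, 0.3]
gripper_width: 0.2
```

```bash
python3 - <<'E'
from workcell import telemetry, imaging
import cv2
s=telemetry.state();print(s['ee_pos'],s['force'])
f=imaging.grab_frame('wrist'); cv2.imwrite('pics/wrist2.png',f['pixels'][:,:,::-1])
E
```

```text
[524.93901308  28.21010996 270.31759649] [0.11586968 0.39685601 0.30427806]
```

View pics/wrist2.png

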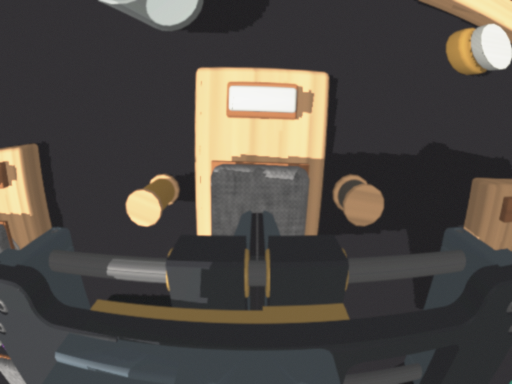

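Fingertips (257,215) are centred on the middle pad, and the spools at (150,200) and (360,200) are clear. Same staged press.

Request:
jog_arm(series=[[[0, 0, -4], [0, 0, 0], 0], [[0, 0, -7], [0, 0, 0], 0], [[0, 0, -10], [0, 0, 0], 0], [[0, 0, -11], [0, 0, 0], 0], [[0, 0, -11], [0, 0, 0], 0]])

```text
time_s: 5.6
ee_pos: [525.7, 28.5, 260.8]
ee_rot: [-179.6, 0.1, -83.0]
force: [-0.6, 1.4, 3.9]
gripper_width: 0.5
```

Request:
jog_arm(series=[[[0, 0, -2], [0, 0, 0], 0], [[0, 0, -4], [0, 0, 0], 0], [[0, 0, -4], [0, 0, 0], 0], [[0, 0, -4], [0, 0, 0], 0], [[0, 0, -4], [0, 0, 0], 0]])

```text
time_s: 6.02
ee_pos: [525.7, 28.5, 257.1]
ee_rot: [-179.6, 0.1, -83.0]
force: [-0.5, -0.7, 5.7]
gripper_width: 0.5
```

```bash
python3 - <<'E'
from workcell import telemetry, imaging
import cv2,numpy as np
F=[]
for i in range(6):
    s=telemetry.state();F.append(s['force']);z=s['ee_pos']
    imaging.grab_frame('wrist')
print(z,np.round(F,1)[:,2],s['time_s'])
E
```

```text
[525.65364484  28.45629898 257.13769841] [5.7 6.1 4.7 5.5 5.2 5.7] 6.2667
```

Middle pad: about 5.5 N at about 6 mm, slope about 0.5 N/mm, so the middle rate. On to the right pad at (473,-252).

Request:
jog_arm(series=[[[0, 0, 25], [0, 0, 0], 0], [[0, 0, 55], [0, 0, 0], 0], [[0, -30, 75], [0, 0, 0], 0], [[-5, -68, 75], [0, 0, 0], 0], [[-10, -107, 75], [0, 0, 0], 0]])

```text
time_s: 6.73
ee_pos: [515.9, -79.1, 333.3]
ee_rot: [-179.4, -0.0, -82.8]
force: [0.2, 0.3, -1.5]
gripper_width: 0.5
```

Request:
jog_arm(series=[[[-9, -38, 0], [0, 0, 0], 0], [[-18, -76, 0], [0, 0, 0], 0], [[-27, -114, 0], [0, 0, 0], 0], [[-36, -152, 0], [0, 0, 0], 0], [[-43, -173, 0], [0, 0, 0], 0]])

```text
time_s: 7.15
ee_pos: [471.9, -255.3, 332.9]
ee_rot: [-179.4, -0.1, -82.9]
force: [0.6, -0.7, 0.8]
gripper_width: 0.5
```

Request:
jog_arm(series=[[[0, 0, -25], [0, 0, 0], 0], [[0, 0, -45], [0, 0, 0], 0], [[0, 0, -58], [0, 0, 0], 0], [[0, 0, -61], [0, 0, 0], 0], [[0, 0, -61], [0, 0, 0], 0]])

```text
time_s: 7.57
ee_pos: [471.6, -255.2, 270.6]
ee_rot: [-179.5, 0.0, -83.0]
force: [0.2, -0.4, 0.3]
gripper_width: 0.1
```

```bash
python3 - <<'E'
from workcell import telemetry, imaging
import cv2
s=telemetry.state();print(s['ee_pos'],s['force'])
f=imaging.grab_frame('wrist'); cv2.imwrite('pics/wrist3.png',f['pixels'][:,:,::-1])
E
```

```text
[ 471.5865175  -255.21956639  270.58525311] [ 0.15441266 -0.36829198  0.27190384]
```

View pics/wrist3.png

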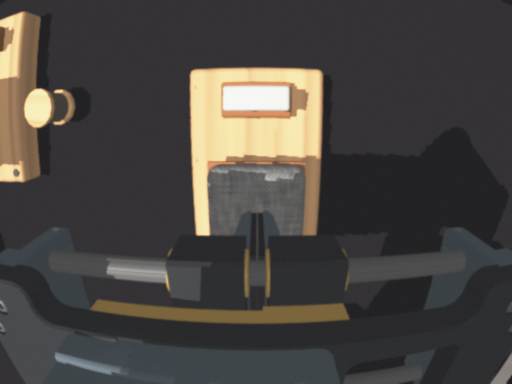

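Fingertips are centred on the right pad (x 208–305). Pressing.

Request:
jog_arm(series=[[[0, 2, -4], [0, 0, 0], 0], [[0, 2, -7], [0, 0, 0], 0], [[0, 2, -10], [0, 0, 0], 0], [[0, 2, -11], [0, 0, 0], 0], [[0, 2, -11], [0, 0, 0], 0]])

```text
time_s: 8.03
ee_pos: [472.3, -253.2, 260.9]
ee_rot: [-179.4, -0.1, -82.9]
force: [1.1, 0.3, 1.4]
gripper_width: 0.6
```

Request:
jog_arm(series=[[[0, 0, -2], [0, 0, 0], 0], [[0, 0, -4], [0, 0, 0], 0], [[0, 0, -4], [0, 0, 0], 0], [[0, 0, -4], [0, 0, 0], 0], [[0, 0, -4], [0, 0, 0], 0]])

```text
time_s: 8.45
ee_pos: [472.3, -253.3, 257.0]
ee_rot: [-179.4, -0.1, -82.9]
force: [-0.3, 0.4, 2.0]
gripper_width: 0.2
```

```bash
python3 - <<'E'
from workcell import telemetry, imaging
import cv2,numpy as np
F=[]
for i in range(6):
    s=telemetry.state();F.append(s['force']);z=s['ee_pos']
    imaging.grab_frame('wrist')
print(z,np.round(F,1)[:,2],s['time_s'])
E
```

```text
[ 472.28328015 -253.24942025  256.96156833] [2.  2.2 2.  2.1 1.6 3.1] 8.7
```

Right pad: about 2.1 N at about 6 mm (against 5.5 middle, 8 left), so the right one is clearly softest. Now to its tag, about (557,-243).

Request:
jog_arm(series=[[[0, 0, 15], [0, 0, 0], 0], [[0, 0, 38], [0, 0, 0], 0], [[28, 4, 40], [0, 0, 0], 0], [[58, 7, 40], [0, 0, 0], 0], [[85, 10, 36], [0, 0, 0], 0]])

```text
time_s: 9.17
ee_pos: [558.5, -243.4, 294.1]
ee_rot: [-179.2, -0.2, -83.0]
force: [-0.0, -1.3, 0.2]
gripper_width: 0.5
```

Request:
jog_arm(series=[[[0, 0, -8], [0, 0, 0], 0], [[0, 0, -14], [0, 0, 0], 0], [[0, 0, -18], [0, 0, 0], 0], [[0, 0, -18], [0, 0, 0], 0], [[0, 0, -18], [0, 0, 0], 0]])

```text
time_s: 9.58
ee_pos: [557.5, -243.5, 275.7]
ee_rot: [-179.3, -0.1, -83.0]
force: [-0.2, -0.0, 0.5]
gripper_width: 0.5
```

```bash
python3 - <<'E'
from workcell import telemetry, imaging
import cv2,pickle
from h import *
s=telemetry.state();print(s['ee_pos'],s['force'])
f=imaging.grab_frame('wrist'); cv2.imwrite('pics/wrist4.png',f['pixels'][:,:,::-1])
f=imaging.grab_frame('scene'); cv2.imwrite('pics/scene4.png',cv2.resize(f['pixels'][170:310,90:290,::-1],None,fx=4,fy=4,interpolation=cv2.INTER_CUBIC))
E
```

```text
[ 557.51076607 -243.50976601  275.69879435] [-0.17220362 -0.02239902  0.48267805]
```

View pics/wrist4.png

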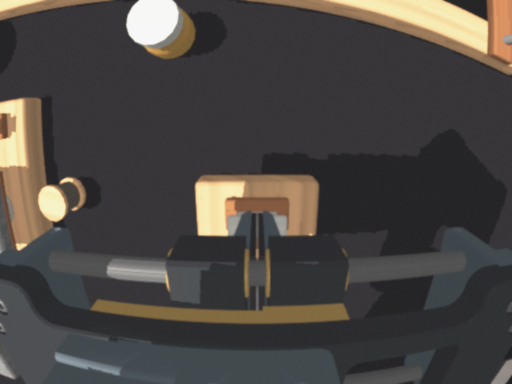

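View pics/scene4.png

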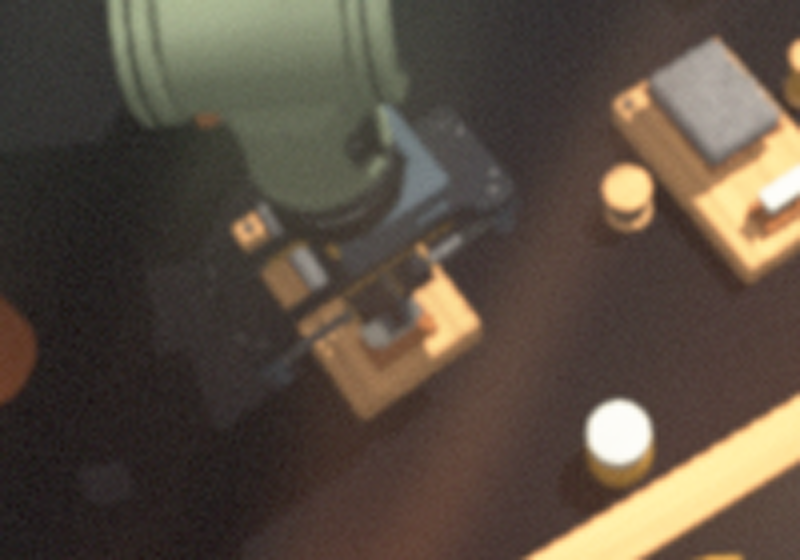

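Fingertips (257,215) are over the tag (x 228–287) and nothing loose is near. Pushing down in stages.

Request:
jog_arm(series=[[[0, 0, -7], [0, 0, 0], 0], [[0, 0, -13], [0, 0, 0], 0], [[0, 0, -18], [0, 0, 0], 0], [[0, 0, -22], [0, 0, 0], 0], [[0, 0, -25], [0, 0, 0], 0]])

```text
time_s: 10.1
ee_pos: [557.7, -243.6, 250.9]
ee_rot: [-179.3, -0.2, -83.0]
force: [-1.6, 0.0, 1.8]
gripper_width: 0.4
```

Request:
jog_arm(series=[[[0, 0, -3], [0, 0, 0], 0], [[0, 0, -6], [0, 0, 0], 0], [[0, 0, -9], [0, 0, 0], 0], [[0, 0, -11], [0, 0, 0], 0], [[0, 0, -12], [0, 0, 0], 0]])

```text
time_s: 10.52
ee_pos: [557.7, -243.6, 238.7]
ee_rot: [-179.3, -0.1, -83.0]
force: [-1.1, -0.6, 2.9]
gripper_width: 0.6
```

Request:
jog_arm(series=[[[0, 0, -1], [0, 0, 0], 0], [[0, 0, -2], [0, 0, 0], 0], [[0, 0, -3], [0, 0, 0], 0], [[0, 0, -4], [0, 0, 0], 0], [[0, 0, -4], [0, 0, 0], 0]])

```text
time_s: 10.93
ee_pos: [557.6, -243.5, 237.0]
ee_rot: [-179.3, -0.2, -83.0]
force: [-4.5, 1.5, 15.1]
gripper_width: 0.3
```

The tag bottomed out at tip height 46 mm with 15 N. Retracting up and off to the robot's right side, away from loose things.

Request:
jog_arm(series=[[[0, 0, 20], [0, 0, 0], 0], [[0, 0, 55], [0, 0, 0], 0], [[0, 0, 95], [0, 0, 0], 0], [[0, 0, 130], [0, 0, 0], 0], [[0, 0, 165], [0, 0, 0], 0]])

```text
time_s: 11.35
ee_pos: [557.5, -243.4, 403.6]
ee_rot: [-179.2, -0.2, -83.0]
force: [1.3, 0.5, 0.6]
gripper_width: 0.4
```

Request:
jog_arm(series=[[[-35, -15, 0], [0, 0, 0], 0], [[-70, -30, 0], [0, 0, 0], 0], [[-105, -45, 0], [0, 0, 0], 0], [[-140, -60, 0], [0, 0, 0], 0], [[-170, -80, 0], [0, 0, 0], 0]])

```text
time_s: 11.77
ee_pos: [385.5, -323.1, 403.5]
ee_rot: [-179.2, -0.2, -82.9]
force: [-0.4, -0.7, 0.7]
gripper_width: 0.8
```

Request:
jog_arm(series=[[[-20, -35, 0], [0, 0, 0], 0], [[-40, -70, 0], [0, 0, 0], 0], [[-60, -105, 0], [0, 0, 0], 0], [[-80, -140, 0], [0, 0, 0], 0], [[-80, -140, 0], [0, 0, 0], 0]])

```text
time_s: 12.18
ee_pos: [302.5, -468.1, 403.0]
ee_rot: [-179.3, -0.4, -83.3]
force: [1.0, -0.3, -0.3]
gripper_width: 0.2
```

```bash
python3 - <<'E'
from workcell import telemetry, imaging
from h import *
s=telemetry.state();print(s['ee_pos'],s['force'],s['time_s'])
T=imaging.grab_frame('top');S=imaging.grab_frame('scene')
cv2.imwrite('pics/top5.png',cv2.resize(T['pixels'][90:290,120:390,::-1],None,fx=2.9,fy=2.9,interpolation=cv2.INTER_CUBIC))
cv2.imwrite('pics/scene5.png',cv2.resize(S['pixels'][70:290,110:370,::-1],None,fx=2.7,fy=2.7,interpolation=cv2.INTER_CUBIC))
E
```

```text
[ 302.45074229 -468.11854608  402.96204811] [ 1.00722588 -0.32998308 -0.25897723] 12.1833
```

View pics/scene5.png

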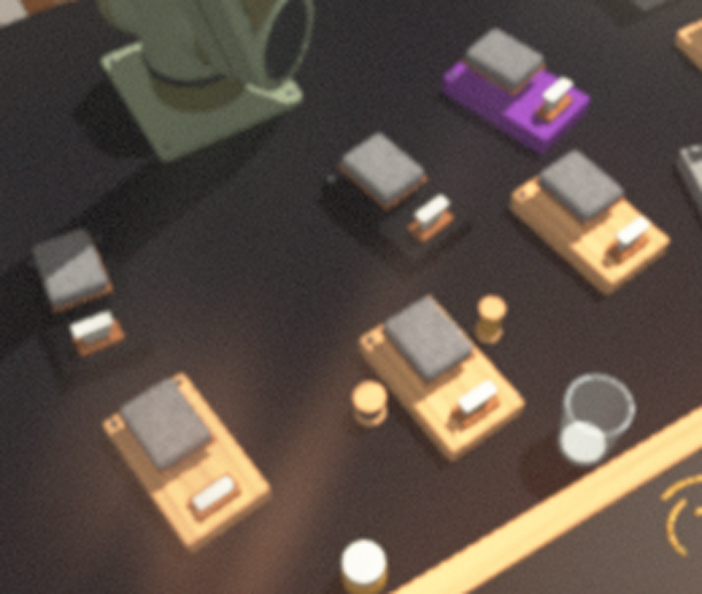

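View pics/top5.png

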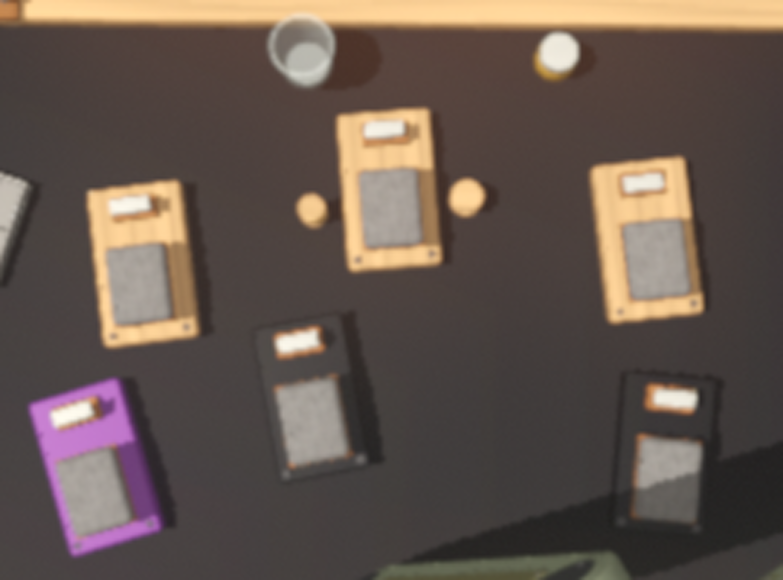

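In the scene view the right tag at (213,495) now lies on its collar. The tags at (476,400) and (632,235) are still up, all pads are up, and the spools, glass and jar haven't moved. Handing in.

```bash
python3 -c "
from workcell import env
print(env.job_done())"
```

```text
the job is handed in; nothing more can be done
None
```

The right rest is the softest: I pressed the pads left, middle, right, then pushed the right tag fully down and handed the job in at about 12.3 s.

| Pad | Force at about 6 mm travel |
|---|---|
| Left | about 8 N |
| Middle | about 5.5 N |
| Right | about 2.1 N |

- **Tag:** The right tag bottomed at fingertip height 46 mm with 15 N, the height given for fully down.
- **Last pictures:** The right tag sits on its collar, the other two tags are up and all pads have sprung back. The spools, glass and jar are where they were. The mug and most of the bead tray were outside those crops, but the arm stayed well above them.
- **Disagreement:** My two-view camera heights came out about 3–8 mm below the stated 72 and 66 mm. Pad contact and the tag's end stop matched the stated heights, so I went by touch.

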